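# Set the iris of a culture-inspection light base

## Robot

A 7-joint arm with a two-finger parallel gripper is mounted at the origin on the work surface. World frame = base frame: x ahead of the robot, y to its left, z up, the work surface at z = 0. Lengths are in m, angles in rad, forces in N, time in s.
With the tool pointing down it reaches from about 0.425 to 0.8 m from the base axis. Payload 8.3 kg.
Tool frame: the origin (TCP) lies at the centre of the arm's flange, where the gripper is bolted on; the fingertips stand 173 mm ahead of it and the grasp point (between the pads) lies ahead of it (bot.grip_depth is the z of the grasp point in the tool frame, in m); z points along the fingers, x is the direction in which the jaws open and shut, and the axes are right-handed (so a half turn about z gives the same grasp; the last joint's range is limited). The gripper opens to 85 mm and grips with 20 to 120 N. Pads are 22 mm wide; open, the fingers measure 114 mm over their backs; the gripper's body (76 mm by 85 mm) begins 54 mm behind the grasp point. The pads swing forward as they close: fully open they stand 13 mm farther back than shut.
Start: joints at [-1.378, 0.383, 0.016, 1.37, -0.006, 1.388, -0.046], TCP at [0.158, 0.605, 0.405] pointing down, gripper open.
Joint ranges: [-2.95, 2.95], [-0.25, 2.06], [-1.52, 1.56], [0.18, 2.33], [-1.44, 4.58], [0.02, 2.06], [-3.01, 3.01]. Speed limits (rad/s): [2.39, 2.39, 3.01, 3.01, 3.14, 3.14, 3.14].

## Interface

Orientations are given as a unit quaternion [w, x, y, z].
In Python, from bench import monitor, cams, job, bot gives the robot as it stands.
- The arm moves only by the tool drive_tool, never from a script. Its arguments are lists of equal length, an entry for each row: "twist": the turn, a rotation vector about the tool's x, y, z in rad, a list of three; "linear": the shift along the tool's x, y, z in mm, a list of three; "grip": the closure in counts, from 0 (fully open) to 255 (shut). A call has exactly 5 rows; each row shifts and turns the commanded pose from where the row before left it, along the tool's axes as they then stand; what a row does not reach is not made up. A row lasts 1/8 s, in which the tool goes at most 62.5 mm and 10.7 degrees, less where a joint would pass 70% of its speed; a pose out of reach is approached as far as the arm can. A call with a gripper value outside its range is refused whole. The fingers move at their own pace and stop on an object; "squeeze" is the grip in N (left out, the last holds). Time passes only in rows, so rows that do not move let the fingers close, or fill a call up. It gives the time, the measured TCP pose, the force and the opening at its end, in the units of the state.
- monitor.get_state(): the state, without advancing time (a new reading comes with each control period).
- cams.read_camera(name): name is "side" or "top" or "wrist"; returns the picture (420x560x3 uint8, red, green, blue); there is no depth.
- cams.camera_info(name): a dict with "mtx" (3x3 intrinsics, pixels), "k1" (the pictures are not rectified: a ray, as slopes to the right and down, at radius r is drawn at 1 + k1 r^2 times it, then the intrinsics apply), "R" (3x3) and "t" (3): a world point X has camera coordinates R X + t. Camera axes: x right, y down, z forward; pixel columns grow to the right and rows downward; lengths in m; the calibration is good to about 2 mm. A picture is of the moment at which its call begins: read the wrist's pose just before it. camera_info takes no time and is no camera call; for the wrist camera it gives the pose at the moment of the call.
- job.sign_off(): hands the job in, once; it reports no verdict.
The state is a dict: "t": time; "qpos": joint angles; "qvel": joint speeds; "effort": joint torques, N m; "eef_pos": TCP position; "orientation": TCP orientation; "force": force on the tool from outside, world axes, zero at the start; "moment": the same for the moment, N m; "grip_width": finger opening in m.
Only numpy, scipy, OpenCV 4.12 (cv2) and the standard library are available. Lean on these libraries where they do the work, as an engineer would, in place of code of your own. Each camera call takes 0.05 s, during which the arm holds its last target.

## Task

In the plant culture lab, push the iris lever on the light base around with your fingertips until its pointer points at the middle of the yellow dot on the scale, then press the white lamp button all the way down and let it go. Push from the side without taking the lever between the fingers, and leave the petri dish on the glass, the jars and the tube rack where they are.

Things in the scene. Friction and masses are not known exactly. Their poses are not given: they have to be found in the camera images.
- lightbase: the light base, fixed to the table: a flat round grey foot (276 mm across, top 12 mm above the table), on it a white drum (120 mm across, top at 50 mm with a white glass). Origin on the drum's axis at table height; x points to the middle of the scale, z up
- iris (a joint): angle of the iris ring about the drum's vertical axis, rad: 0 with the lever at the middle of the scale, positive counterclockwise seen from above, stops at -1.15 and 1.15. It stays where it is left; friction needs about 2 N at the pin, plus a little with speed
- pin_top (a point): top centre of the lever's upright black round pin, 88 mm from the ring's axis and 63 mm above the table; the pin is 14 mm thick and runs from 22 to 63 mm. The aluminium ring (132 mm across, 17 to 33 mm high) carries it on a flat black arm 12 mm wide, 22 to 28 mm high, reaching 98 mm from the axis. Axes: x outward along the lever, z up
- pointer (a point): tip of the black pointer at the lever's outer end, 4 mm wide, 102 mm from the ring's axis, about 23.5 mm above the table; x points outward along the lever, the line on which it points at a dot
- dot_yellow: flat yellow dot on the foot's scale, 18 mm across, 1.6 mm thick, fixed; origin at the centre of its underside, 12 mm above the table and 113 to 127 mm from the ring's axis. The four dots sit at about 0.45 and 0.9 rad to either side of the middle of the scale; which colour is where changes. This is the one to set
- dot_blue: flat blue dot on the foot's scale, 18 mm across, 1.6 mm thick, fixed; origin at the centre of its underside, 12 mm above the table and 113 to 127 mm from the ring's axis. The four dots sit at about 0.45 and 0.9 rad to either side of the middle of the scale; which colour is where changes
- dot_red: flat red dot on the foot's scale, 18 mm across, 1.6 mm thick, fixed; origin at the centre of its underside, 12 mm above the table and 113 to 127 mm from the ring's axis. The four dots sit at about 0.45 and 0.9 rad to either side of the middle of the scale; which colour is where changes
- dot_green: flat green dot on the foot's scale, 18 mm across, 1.6 mm thick, fixed; origin at the centre of its underside, 12 mm above the table and 113 to 127 mm from the ring's axis. The four dots sit at about 0.45 and 0.9 rad to either side of the middle of the scale; which colour is where changes
- lamp (a joint): travel of the white lamp button, m: 0 up, 0.006 fully down; a spring returns it; fully down takes 5 N
- lamp_top (a point): centre of the top of the white push button (28 mm across) in its black housing on the foot, 34 mm above the table when up and 110 mm from the drum's axis; it is pressed straight down
- dish: closed clear petri dish with a pale brownish filling, 90 mm across, 15 mm high, loose on the drum's glass at 50 mm height; origin under its centre. Leave alone
- jar_a: loose culture jar with white cap, 68 mm across, 100 mm high; origin under its centre. Leave alone
- jar_b: loose culture jar with orange cap, 68 mm across, 100 mm high; origin under its centre. Leave alone
- rack: loose yellow and clear tube rack, 270 by 75 mm, 140 mm high with its tubes; origin under its centre, x along its length. Leave alone

How it is judged:
On the way, in this order (a step that is already met when the one before it is completed fails the run):
1. the pointer is brought to the yellow dot and rests there (y of dot_yellow in the frame of pointer between -0.005 and 0.005 m and velocity of joint iris between -0.05 and 0.05 rad/s), for 0.2 s.
2. with the pointer on the yellow dot, the lamp button is pressed down (y of dot_yellow in the frame of pointer between -0.005 and 0.005 m and value of joint lamp above 0.0045 m), for 0.02 s.
At the end, for the whole second after the job is handed in: The pointer's line passes within 5 mm of the yellow dot's centre and the ring is still, the lamp button was pressed at least 4.5 mm after that and is up again, and the petri dish, jars and rack stand upright within 15 mm of where they began (all of step 1 and value of joint lamp below 0.0015 m and distance of each of dish, jar_a, jar_b, rack from where it was at the start of the episode below 0.015 m and angle between each of dish, jar_a, jar_b, rack's own z axis and vertical below 0.1 rad); the robot touches nothing.
It fails at once if the petri dish is moved more than 15 mm or lifted (distance of dish from where it was at the start of the episode above 0.015 m).
It fails at once if the white-capped jar is moved more than 15 mm or lifted (distance of jar_a from where it was at the start of the episode above 0.015 m).
It fails at once if the orange-capped jar is moved more than 15 mm or lifted (distance of jar_b from where it was at the start of the episode above 0.015 m).
It fails at once if the tube rack is moved more than 15 mm or lifted (distance of rack from where it was at the start of the episode above 0.015 m).
It fails at once if the lever's pin is taken between the fingers (horizontal distance between the grasp point and pin_top below 0.008 m and height (world z) of the grasp point below 0.076 m and contact force between the fingers and iris above 0.5 N).
It also fails if it takes over 45 s, if anything falls off the work surface, if the arm or the gripper's body presses on something with over 40 N, if the wrist force passes 120 N, or if a joint passes its speed limit or range.

## Working session

There is one attempt and no reset: what is moved stays moved. The work goes in short steps, Python scripts to look and compute and a tool call to move; the robot and the scene stay as the last step left them, time stands still between calls to the robot, and variables do not carry over. Pictures are saved under pics/ and viewed, and the job is handed in when it is done.

Besides the shell and the picture viewer there is one more tool, called by a JSON object that holds its "name" and its "arguments". drive_tool: Moves the arm, as the interface text tells. Its arguments: {"type":"object","properties":{"twist":{"type":"array","items":{"type":"array","items":{"type":"number"}}},"linear":{"type":"array","items":{"type":"array","items":{"type":"number"}}},"grip":{"type":"array","items":{"type":"number"}},"squeeze":{"type":"number"}},"required":["twist","linear","grip"]}

```bash
mkdir -p pics; ls
python3 - <<'E'
from bench import monitor, cams, job, bot
import cv2
s=monitor.get_state()
print({k:s[k] for k in ('t','eef_pos','orientation','grip_width','force')},bot.grip_depth)
for n in ('side','top','wrist'):
    im=cams.read_camera(n); cv2.imwrite(f'pics/{n}0.png',im[:,:,::-1]); i=cams.camera_info(n); print(n,i)
E
```

```text
pics
{'t': 0.0, 'eef_pos': array([0.15806764, 0.60450139, 0.40364813]), 'orientation': array([ 6.28943820e-04,  7.91513563e-01,  6.11150771e-01, -7.87077203e-04]), 'grip_width': 0.08587561807905099, 'force': array([-0.44445057, -0.26108616, -0.08839893])} 0.1547
side {'mtx': array([[399.52021126,   0.        , 270.01692279],
       [  0.        , 399.52021126, 206.74828126],
       [  0.        ,   0.        ,   1.        ]]), 'k1': -0.03570285795600138, 'R': array([[ 0.86480532, -0.5020793 , -0.00530322],
       [-0.29225459, -0.49474867, -0.81841982],
       [ 0.40828789,  0.70932371, -0.57459627]]), 't': array([-0.4736859 ,  0.22259374,  0.95452403])}
top {'mtx': array([[448.77977992,   0.        , 275.78246285],
       [  0.        , 448.77977992, 213.69972769],
       [  0.        ,   0.        ,   1.        ]]), 'k1': -0.017267796236827778, 'R': array([[ 1.02962089e-02, -9.99946274e-01,  1.19902821e-03],
       [-9.97157607e-01, -1.03569814e-02, -7.46286831e-02],
       [ 7.46370918e-02, -4.27227587e-04, -9.97210671e-01]]), 't': array([-0.01944832,  0.53895478,  1.34347295])}
wrist {'mtx': array([[324.09110386,   0.        , 285.4075876 ],
       [  0.        , 324.09110386, 210.55070749],
       [  0.        ,   0.        ,   1.        ]]), 'k1': -0.04988886455198333, 'R': array([[ 0.25361422,  0.96730437, -0.00144232],
       [ 0.92100059, -0.24101764,  0.30605295],
       [ 0.29569873, -0.07894776, -0.9520134 ]]), 't': array([-0.62301069, -0.0399636 ,  0.38004981])}
```

View pics/top0.png

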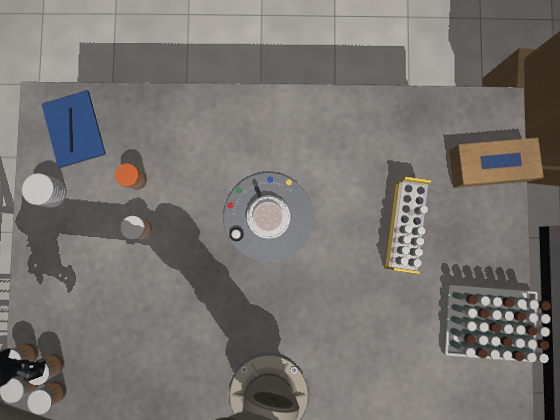

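View pics/side0.png

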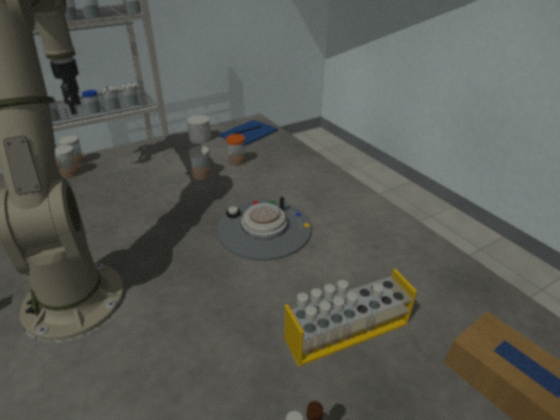

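View pics/wrist0.png

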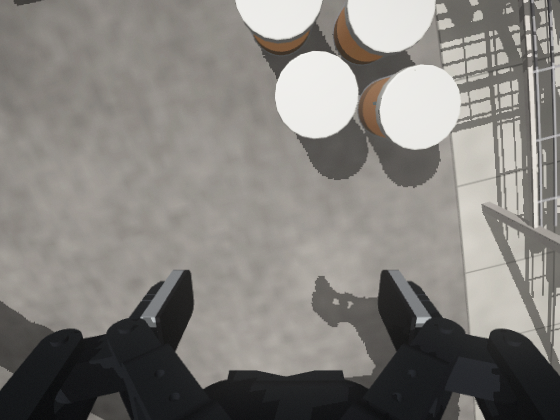

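The top view shows the base centred near pixel (268,217), with red (230,205), green (239,190), blue (270,180) and yellow (289,182) dots. The lever pin is near (256,186) and the lamp button near (236,233). The arm starts far to the left at the jars.

```bash
cat > h.py <<'E'
import numpy as np, cv2
from bench import monitor, cams, job, bot
from scipy.spatial.transform import Rotation as Rn
def ray(uv,i):
    d=np.array([i['k1'],0,0,0,0.])
    p=cv2.undistortPoints(np.array([[uv]],float),i['mtx'],d)[0,0]
    D=i['R'].T@np.array([p[0],p[1],1]); return -i['R'].T@i['t'],D
def onz(uv,i,z):
    C,D=ray(uv,i); return C+D*(z-C[2])/D[2]
def proj(X,i):
    p,_=cv2.projectPoints(np.array([X],float),cv2.Rodrigues(i['R'])[0],i['t'],i['mtx'],np.array([i['k1'],0,0,0,0.])); return p[0,0]
def blobs(im,lo,hi,roi,amin=3):
    hsv=cv2.cvtColor(im,cv2.COLOR_RGB2HSV); m=cv2.inRange(hsv,lo,hi)
    x0,x1,y0,y1=roi; k=np.zeros_like(m);k[y0:y1,x0:x1]=m[y0:y1,x0:x1]
    n,l,st,c=cv2.connectedComponentsWithStats(k)
    return [(c[j].round(2),st[j].tolist()) for j in range(1,n) if st[j,4]>=amin]
COL=dict(red=((0,120,80),(8,255,255)),yellow=((18,120,80),(32,255,255)),green=((40,80,40),(85,255,255)),blue=((105,120,60),(130,255,255)))
def Tt():
    s=monitor.get_state(); q=s['orientation']; return s, Rn.from_quat([q[1],q[2],q[3],q[0]]).as_matrix(), np.array(s['eef_pos'])
E
python3 - <<'E'
from h import *
im=cv2.imread('pics/top0.png')[:,:,::-1].copy(); i=cams.camera_info('top')
P={}
for k,(lo,hi) in COL.items():
    for c,st in blobs(im,lo,hi,(215,320,165,270)):
        print(k,c,st,onz(c,i,.0136).round(4)); P.setdefault(k,onz(c,i,.0136))
for n,uv,z in (('ctr?',(268,217),.012),('pin',(256,186),.063),('btn',(236,233),.034),('dish',(267.5,216),.065),('jara',(132,228),.1),('jarb',(127,175),.1)): print(n,onz(uv,i,z).round(4))
cv2.imwrite('pics/topc.png',cv2.resize(im[160:275,215:325,::-1],None,fx=5,fy=5,interpolation=cv2.INTER_CUBIC))
s,R,t=Tt(); print(R.round(3))
iw=cams.camera_info('wrist'); C=-iw['R'].T@iw['t']; print('cam in tool',(R.T@(C-t)).round(4)); print((iw['R']@R).round(3))
E
```

```text
red [229.71 205.  ] [227, 203, 6, 5, 24] [0.5648 0.1273 0.0136]
yellow [288.42 181.85] [286, 179, 6, 6, 26] [ 0.6381 -0.0517  0.0136]
green [238.29 190.  ] [236, 188, 6, 5, 24] [0.6113 0.1018 0.0136]
blue [269.91 179.09] [268, 177, 5, 5, 22] [0.646  0.0053 0.0136]
ctr? [0.5294 0.0098 0.012 ]
pin [0.6174 0.0455 0.063 ]
btn [0.4788 0.1048 0.034 ]
dish [0.5287 0.0104 0.065 ]
jara [0.4879 0.3965 0.1   ]
jarb [0.6406 0.4163 0.1   ]
[[ 0.253  0.967 -0.   ]
 [ 0.967 -0.253 -0.001]
 [-0.001 -0.    -1.   ]]
cam in tool [-0.0012 -0.0778  0.0308]
[[ 1.     0.001 -0.   ]
 [-0.001  0.952 -0.306]
 [-0.     0.306  0.952]]
```

View pics/topc.png

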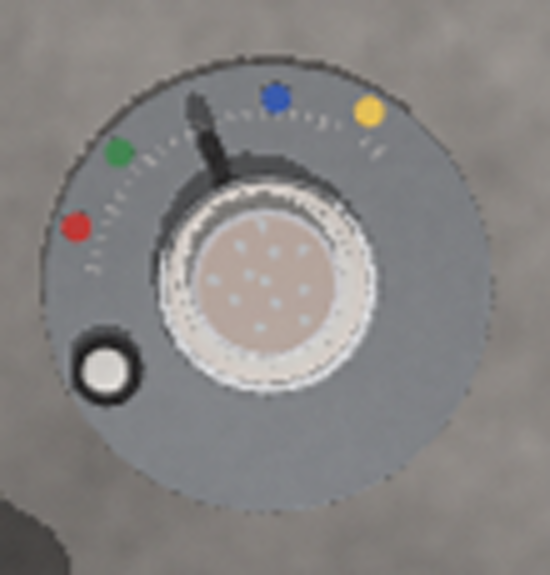

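{"name": "drive_tool", "arguments": {"twist": [[0,0,0.08],[0,0,0.08],[0,0,0.08],[0,0,0.08],[0,0,0.08]], "linear": [[-6,48,0],[-6,48,0],[-6,48,0],[-6,48,0],[-6,48,0]], "grip": [255,255,255,255,255], "squeeze": 20}}

```text
t: 0.78
eef_pos: [0.3654, 0.48, 0.4042]
orientation: [0.0, 0.898, 0.441, -0.0]
force: [0.7, 0.8, -0.2]
grip_width: 0.0002
```

{"name": "drive_tool", "arguments": {"twist": [[0,0,0.08],[0,0,0.08],[0,0,0.08],[0,0,0.08],[0,0,0.08]], "linear": [[-6,48,0],[-6,48,0],[-6,48,0],[-6,48,0],[-6,48,0]], "grip": [255,255,255,255,255]}}

```text
t: 1.4
eef_pos: [0.5066, 0.2856, 0.4043]
orientation: [0.0, 0.967, 0.253, -0.0]
force: [1.2, 0.4, 0.2]
grip_width: 0.0003
```

{"name": "drive_tool", "arguments": {"twist": [[0,0,0.08],[0,0,0.08],[0,0,0.08],[0,0,0],[0,0,0]], "linear": [[-6,48,0],[-6,48,0],[-6,48,0],[0,0,0],[0,0,0]], "grip": [255,255,255,255,255]}}

```text
t: 2.02
eef_pos: [0.55, 0.1496, 0.4044]
orientation: [-0.0, 0.991, 0.137, -0.0]
force: [-0.6, 1.4, 0.5]
grip_width: -0.0001
```

Run:
```python
from h import *
s,R,t=Tt(); print(s['t'],t,R.round(3),s['grip_width'])
i=cams.camera_info('wrist')
im=cams.read_camera('wrist'); cv2.imwrite('pics/w1.png',im[:,:,::-1]); np.savez('w1.npz',**i)
for k,(lo,hi) in COL.items():
    for c,st in blobs(im,lo,hi,(0,560,0,420),40): print(k,c,st,onz(c,i,.0136).round(4))
```

```text
2.025 [0.55004094 0.1495913  0.40442789] [[ 0.962  0.272 -0.001]
 [ 0.272 -0.962  0.   ]
 [-0.001 -0.001 -1.   ]] -5.0896498291204267e-05
red [291.95 203.01] [285, 196, 15, 15, 182] [0.5649 0.1234 0.0136]
green [323.07 233.05] [316, 226, 15, 15, 171] [0.6111 0.0976 0.0136]
blue [328.04 304.58] [323, 300, 10, 11, 77] [0.6479 0.0046 0.0136]
```

View pics/w1.png

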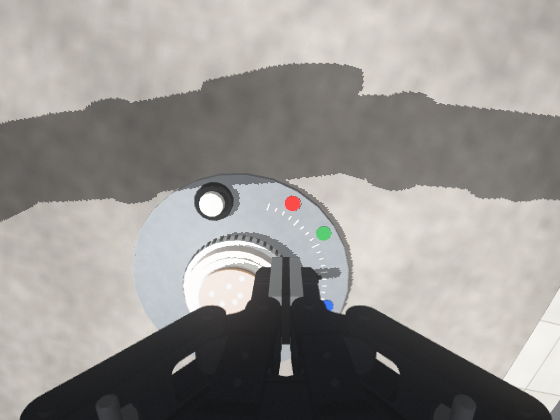

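The wrist view shows the fingers hiding the lever, which is near (325,272). The red, green and blue dots are visible, but yellow is not. I'll back off for a clear view.

{"name": "drive_tool", "arguments": {"twist": [[0,0,0.05],[0,0,0.05],[0,0,0],[0,0,0],[0,0,0]], "linear": [[0,-60,0],[0,-60,0],[0,0,0],[0,0,0],[0,0,0]], "grip": [255,255,255,255,255]}}

```text
t: 2.7
eef_pos: [0.5208, 0.2645, 0.4047]
orientation: [0.0, 0.996, 0.087, 0.0]
force: [0.1, -0.1, 1.1]
grip_width: 0.0001
```

Run:
```python
from h import *
s,R,t=Tt(); print(s['t'],t,R.round(3),s['grip_width'])
i=cams.camera_info('wrist')
im=cams.read_camera('wrist'); cv2.imwrite('pics/w2.png',im[:,:,::-1]); np.savez('w2.npz',**i)
for k,(lo,hi) in COL.items():
    for c,st in blobs(im,lo,hi,(0,560,0,420),40): print(k,c,st,onz(c,i,.0136).round(4))
```

```text
2.7 [0.52078019 0.26452088 0.40470784] [[ 0.985  0.173  0.   ]
 [ 0.173 -0.985 -0.   ]
 [ 0.     0.    -1.   ]] 7.919535188429173e-05
green [333.02 310.02] [327, 308, 12, 6, 45] [0.6122 0.1027 0.0136]
```

View pics/w2.png

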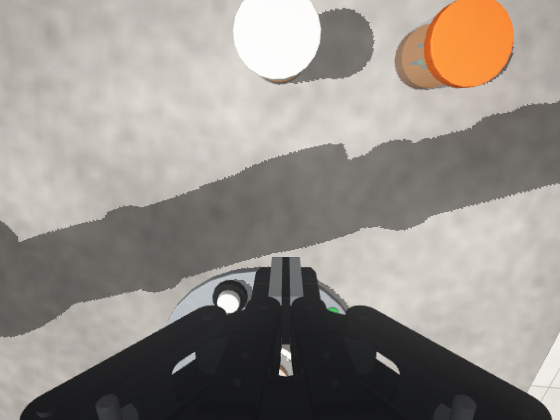

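I moved the wrong way: the picture's top is tool −y, so the base sits under the fingers (the jars are at the top). I'll move the other way, past the base.

{"name": "drive_tool", "arguments": {"twist": [[0,0,0],[0,0,0],[0,0,0],[0,0,0],[0,0,0]], "linear": [[0,56,0],[0,56,0],[0,56,0],[0,56,0],[0,56,0]], "grip": [255,255,255,255,255]}}

```text
t: 3.38
eef_pos: [0.5691, -0.0133, 0.4051]
orientation: [-0.0, 0.996, 0.087, 0.0]
force: [0.3, 0.1, -0.8]
grip_width: 0.0002
```

{"name": "drive_tool", "arguments": {"twist": [[0,0,0],[0,0,0],[0,0,0],[0,0,0],[0,0,0]], "linear": [[0,0,0],[0,0,0],[0,0,0],[0,0,0],[0,0,0]], "grip": [255,255,255,255,255]}}

```text
t: 4.0
eef_pos: [0.5693, -0.0096, 0.4047]
orientation: [-0.0, 0.996, 0.088, -0.0]
force: [-1.0, 0.7, -1.0]
grip_width: 0.0003
```

Run:
```python
from h import *
s,R,t=Tt(); print(s['t'],t,R.round(3),s['grip_width'])
i=cams.camera_info('wrist')
im=cams.read_camera('wrist'); cv2.imwrite('pics/w3.png',im[:,:,::-1]); np.savez('w3.npz',**i)
for k,(lo,hi) in COL.items():
    for c,st in blobs(im,lo,hi,(0,560,0,420),40): print(k,c,st,onz(c,i,.0136).round(4))
```

```text
4.0 [ 0.56926548 -0.00960093  0.40466196] [[ 0.984  0.175 -0.   ]
 [ 0.175 -0.984  0.   ]
 [-0.    -0.    -1.   ]] 0.00034398980104482005
red [304.18  51.73] [296, 43, 18, 19, 262] [0.5651 0.1232 0.0136]
yellow [336.02 225.08] [329, 218, 15, 15, 175] [ 0.6383 -0.055   0.0136]
green [342.94  86.24] [335, 78, 17, 18, 249] [0.6114 0.0976 0.0136]
blue [353.68 179.84] [346, 172, 16, 16, 194] [0.646  0.002  0.0136]
```

View pics/w3.png

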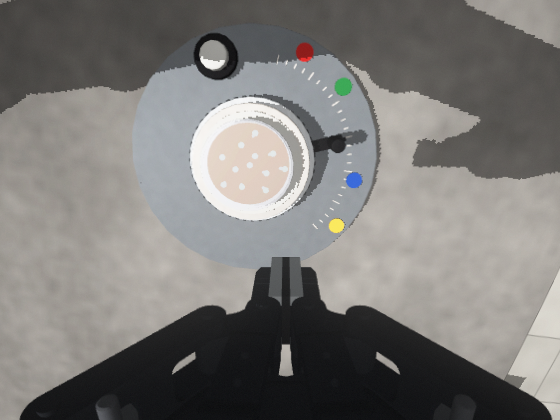

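Clear view: pin top near (338,144), arm toward (318,149). Yellow dot at (336,225), button at (214,55), drum centre near (251,158).

```bash
cat >> h.py <<'E'
def circ(P,r=None):
    from scipy.optimize import least_squares
    f=lambda q: np.hypot(P[:,0]-q[0],P[:,1]-q[1])-(q[2] if r is None else r)
    return least_squares(f,[P[:,0].mean(),P[:,1].mean(),.1],loss='soft_l1',f_scale=.001).x
E
python3 - <<'E'
from h import *
im=cv2.imread('pics/w3.png')[:,:,::-1].copy(); i=dict(np.load('w3.npz'))
hsv=cv2.cvtColor(im,cv2.COLOR_RGB2HSV)
for p in ((160,150),(250,40),(100,150),(440,150),(215,90),(240,105),(260,150),(214,55),(338,144)): print(p,hsv[p[1],p[0]])
m=cv2.inRange(hsv,(95,15,40),(125,80,230)); m=cv2.morphologyEx(m,cv2.MORPH_OPEN,np.ones((3,3)))
m[250:]=0
cs,_=cv2.findContours(m,cv2.RETR_EXTERNAL,cv2.CHAIN_APPROX_NONE); c=max(cs,key=cv2.contourArea)
h=cv2.convexHull(c)[:,0]; c=c[:,0]; d=np.array([abs(cv2.pointPolygonTest(h.reshape(-1,1,2),(float(x),float(y)),True)) for x,y in c]); c=c[(d<2.5)&(c[:,1]<246)]
P=np.array([onz(p,i,.012) for p in c]); print('foot',len(c),circ(P),circ(P,.138)[:2])
E
```

```text
(160, 150) [108  14 179]
(250, 40) [107  20  90]
(100, 150) [ 16  17 162]
(440, 150) [13 19 92]
(215, 90) [101  17 170]
(240, 105) [ 20   6 243]
(260, 150) [ 12  33 226]
(214, 55) [ 25  10 153]
(338, 144) [135  12  44]
foot 138 [0.53089824 0.10964088 0.03725139] [0.65126998 0.12897183]
```

```bash
cat >> h.py <<'E'
def foot(im,i,ymax):
    hsv=cv2.cvtColor(im,cv2.COLOR_RGB2HSV)
    m=cv2.inRange(hsv,(90,6,40),(150,255,240)); m=cv2.morphologyEx(m,cv2.MORPH_OPEN,np.ones((3,3))); m[ymax:]=0
    cs,_=cv2.findContours(m,cv2.RETR_EXTERNAL,cv2.CHAIN_APPROX_NONE); c=max(cs,key=cv2.contourArea)
    h=cv2.convexHull(c); c=c[:,0]; d=np.array([abs(cv2.pointPolygonTest(h,(float(x),float(y)),True)) for x,y in c]); c=c[(d<2.5)&(c[:,1]<ymax-4)]
    P=np.array([onz(p,i,.012) for p in c]); return len(c),circ(P),circ(P,.138)[:2]
def dark(im,roi,v=60):
    hsv=cv2.cvtColor(im,cv2.COLOR_RGB2HSV); return blobs(im,(0,0,0),(180,120,v),roi,15)
E
python3 - <<'E'
from h import *
im=cv2.imread('pics/w3.png')[:,:,::-1].copy(); i=dict(np.load('w3.npz'))
print(foot(im,i,250))
it=cams.camera_info('top'); imt=cv2.imread('pics/top0.png')[:,:,::-1].copy()
x=imt[160:275,215:325]; 
print('pin',dark(im,(300,375,115,170),55))
hsv=cv2.cvtColor(im,cv2.COLOR_RGB2HSV)
m=cv2.inRange(hsv,(0,0,200),(180,60,255)); m[:90]=0;m[235:]=0; m[:,:180]=0; m[:,320:]=0; m=cv2.morphologyEx(m,cv2.MORPH_OPEN,np.ones((3,3)))
cs,_=cv2.findContours(m,cv2.RETR_EXTERNAL,cv2.CHAIN_APPROX_NONE); c=cv2.convexHull(max(cs,key=cv2.contourArea))[:,0]
P=np.array([onz(p,i,.05) for p in c]); print('drum',circ(P),circ(P,.06)[:2])
cv2.imwrite('pics/w3c.png',cv2.resize(im[20:250,130:390,::-1],None,fx=2.6,fy=2.6,interpolation=cv2.INTER_CUBIC))
cv2.imwrite('pics/w3p.png',cv2.resize(im[110:240,290:380,::-1],None,fx=4.5,fy=4.5,interpolation=cv2.INTER_NEAREST))
E
```

```text
(548, array([0.53042783, 0.00592638, 0.1360482 ]), array([0.53077201, 0.00394133]))
pin [(array([329.47, 143.65]), [312, 135, 34, 19, 421])]
drum [0.52917509 0.00783148 0.06072823] [0.52894052 0.00748719]
```

View pics/w3p.png

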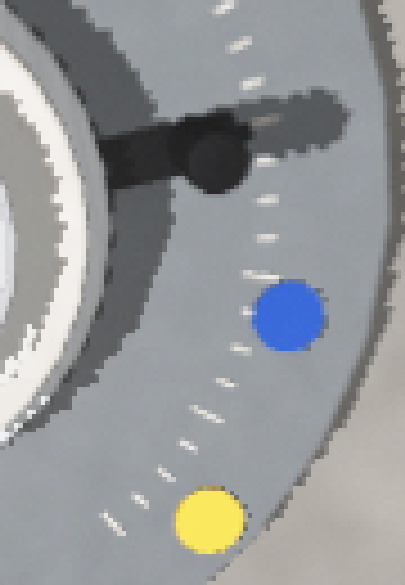

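Run:
```python
from h import *
i=dict(np.load('w3.npz')); p=onz((338.2,144.9),i,.063); c=np.array([.53,.0065]); d=p[:2]-c
print(p,np.hypot(*d),np.arctan2(d[1],d[0]))
print(onz((213,57),i,.034))
a=np.arctan2(d[1],d[0]); r=np.array([np.cos(a),np.sin(a)]); cw=np.array([r[1],-r[0]])
g=c+.090*r-.045*cw
s,R,t=Tt(); print(a,'pre',g, 'twist', np.arctan2(R[1,0],R[0,0])-a, 'shift xy tool mm', (R.T@np.append(g-t[:2],0)*1e3).round(1))
```

```text
[0.61109238 0.04111883 0.063     ] 0.08817277499112675 0.40348401621279667
[0.47854405 0.10021116 0.034     ]
0.40348401621279667 pre [0.59510476 0.08322269] twist -0.22746017465386134 shift xy tool mm [ 41.7 -87.1  -0. ]
```

{"name": "drive_tool", "arguments": {"twist": [[0,0,0],[0,0,0],[0,0,-0.12],[0,0,-0.11],[0,0,0]], "linear": [[21,-43.5,0],[21,-43.5,0],[0,0,50],[0,0,50],[0,0,40]], "grip": [255,255,255,255,255]}}

```text
t: 4.68
eef_pos: [0.595, 0.083, 0.2626]
orientation: [-0.0, 0.979, 0.202, -0.001]
force: [0.6, 0.2, 0.5]
grip_width: -0.0
```

{"name": "drive_tool", "arguments": {"twist": [[0,0,0],[0,0,0],[0,0,0],[0,0,0],[0,0,0]], "linear": [[0,0,25],[0,0,25],[0,0,0],[0,0,0],[0,0,0]], "grip": [255,255,255,255,255]}}

```text
t: 5.3
eef_pos: [0.596, 0.0827, 0.2161]
orientation: [-0.0, 0.98, 0.201, 0.001]
force: [-0.3, 0.4, 0.4]
grip_width: -0.0003
```

Run:
```python
from h import *
s,R,t=Tt(); print(s['t'],t,np.arctan2(R[1,0],R[0,0]),s['force'])
c=np.array([.53,.0065]);a=.4035;r=np.array([np.cos(a),np.sin(a)]); cw=np.array([r[1],-r[0]]);d=t[:2]-c
print(d@r,d@cw, R[2])
im=cams.read_camera('side'); cv2.imwrite('pics/s1.png',cv2.resize(im[130:290,170:380,::-1],None,fx=3.5,fy=3.5))
```

```text
5.3 [0.59603283 0.08266042 0.21610854] 0.40507312823035174 [-0.32189591  0.41516335  0.38096512]
0.09063349036942485 -0.04411705228958176 [ 2.15482264e-03  3.88827492e-04 -9.99997603e-01]
```

View pics/s1.png

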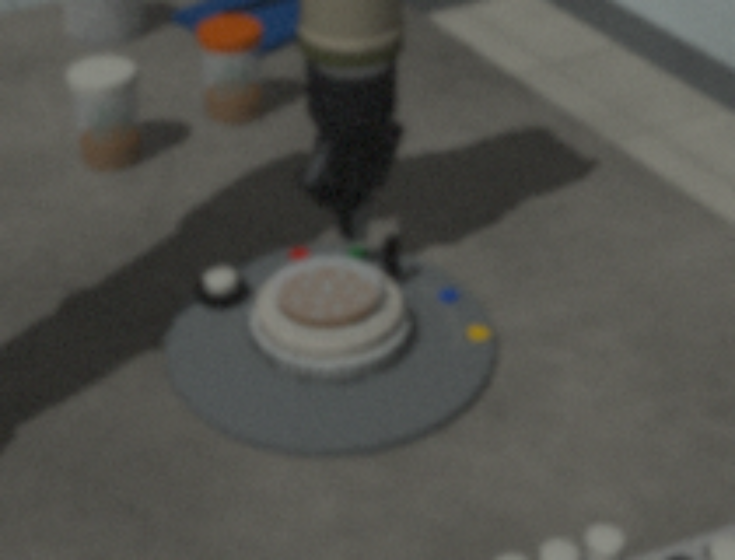

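{"name": "drive_tool", "arguments": {"twist": [[0,0,0],[0,0,0],[0,0,0.08],[0,0,0.08],[0,0,0.08]], "linear": [[0,12,0],[0,12,0],[1.2,7.3,0],[1.2,7.3,0],[1.2,7.3,0]], "grip": [255,255,255,255,255]}}

```text
t: 5.98
eef_pos: [0.6156, 0.0403, 0.2149]
orientation: [-0.0, 0.997, 0.081, -0.0]
force: [-1.8, 2.6, 1.0]
grip_width: 0.0
```

{"name": "drive_tool", "arguments": {"twist": [[0,0,0.08],[0,0,0.08],[0,0,0.08],[0,0,0],[0,0,0]], "linear": [[1.2,7.3,0],[1.2,7.3,0],[1.2,7.3,0],[0,0,0],[0,0,0]], "grip": [255,255,255,255,255]}}

```text
t: 6.6
eef_pos: [0.6208, 0.019, 0.2147]
orientation: [0.0, 0.999, -0.037, -0.0]
force: [-0.3, -0.7, -0.7]
grip_width: -0.0
```

```bash
cat >> h.py <<'E'
def st(a):
    s,R,t=Tt(); c=np.array([.53,.0065]);r=np.array([np.cos(a),np.sin(a)]); cw=np.array([r[1],-r[0]]);d=t[:2]-c
    f=s['force'][:2]; print('t',s['t'],'tool',t.round(4),'ang',np.arctan2(R[1,0],R[0,0]).round(4),'pos r,cw',d@r,d@cw,'force r,cw',f@r,f@cw,s['force'][2])
E
python3 - <<'E'
from h import *
s,R,t=Tt(); st(np.arctan2(R[1,0],R[0,0]))
im=cams.read_camera('top'); cv2.imwrite('pics/t2.png',cv2.resize(im[150:280,210:330,::-1],None,fx=4.5,fy=4.5))
im=cams.read_camera('side'); cv2.imwrite('pics/s2.png',cv2.resize(im[130:290,170:380,::-1],None,fx=3.5,fy=3.5))
E
```

```text
t 6.6 tool [0.6208 0.019  0.2147] ang -0.0738 pos r,cw 0.0896395523084932 -0.019159719551473067 force r,cw -0.1978125451484638 0.7154856210028536 -0.693548566024317
```

View pics/t2.png

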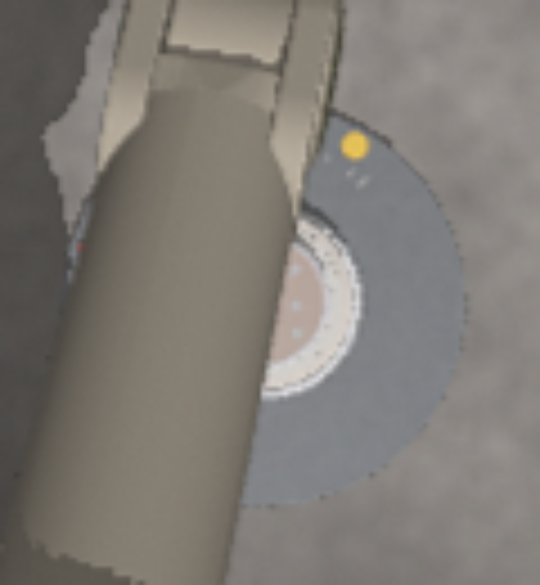

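View pics/s2.png

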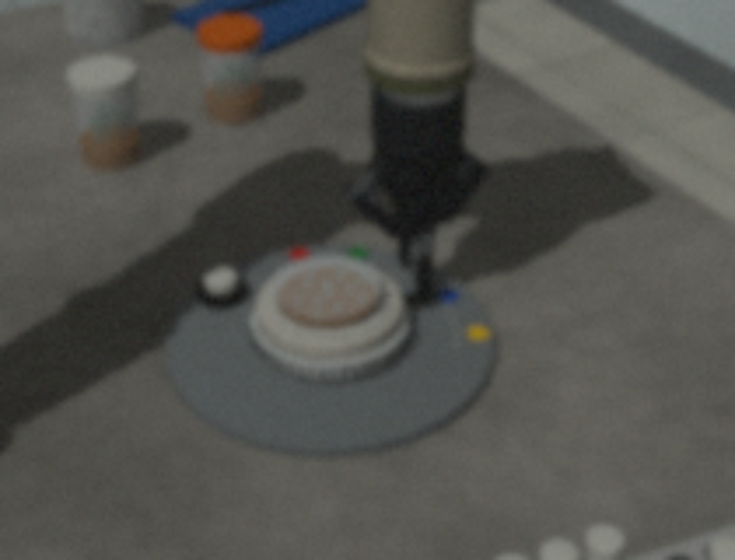

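{"name": "drive_tool", "arguments": {"twist": [[0,0,0.08],[0,0,0.08],[0,0,0.08],[0,0,0.08],[0,0,0]], "linear": [[1.2,7.3,0],[1.2,7.3,0],[1.2,7.3,0],[1.2,7.3,0],[0,0,0]], "grip": [255,255,255,255,255]}}

```text
t: 7.32
eef_pos: [0.6198, -0.0101, 0.2146]
orientation: [0.0, 0.981, -0.196, -0.0]
force: [-0.6, 0.3, -0.5]
grip_width: 0.0003
```

{"name": "drive_tool", "arguments": {"twist": [[0,0,0],[0,0,0],[0,0,0],[0,0,0],[0,0,0]], "linear": [[0,0,0],[0,0,0],[0,0,0],[0,0,0],[0,0,0]], "grip": [255,255,255,255,255]}}

```text
t: 7.95
eef_pos: [0.6198, -0.0099, 0.2147]
orientation: [0.0, 0.981, -0.196, -0.0]
force: [-1.1, 0.9, 0.3]
grip_width: -0.0001
```

Run:
```python
from h import *
s,R,t=Tt(); st(np.arctan2(R[1,0],R[0,0]))
im=cams.read_camera('side'); cv2.imwrite('pics/s3.png',cv2.resize(im[180:250,230:330,::-1],None,fx=7,fy=7)); cv2.imwrite('pics/s3f.png',im[:,:,::-1])
i=cams.camera_info('side')
for z in (.028,.063):
  for a in (-.35,-.4,-.45): print(z,a,proj([.53+.088*np.cos(a),.0065+.088*np.sin(a),z],i).round(1))
print(proj([.6383,-.055,.0136],i))
```

```text
t 7.95 tool [ 0.6198 -0.0099  0.2147] ang -0.3948 pos r,cw 0.08921764180741797 -0.019362577381740832 force r,cw -1.3906828005958627 -0.39116674605536816 0.33809746510030414
0.028 -0.35 [293.2 217.8]
0.028 -0.4 [293.5 218.7]
0.028 -0.45 [293.7 219.6]
0.063 -0.35 [293.5 208. ]
0.063 -0.4 [293.8 208.9]
0.063 -0.45 [294.  209.8]
[306.20470732 224.56784962]
```

View pics/s3.png

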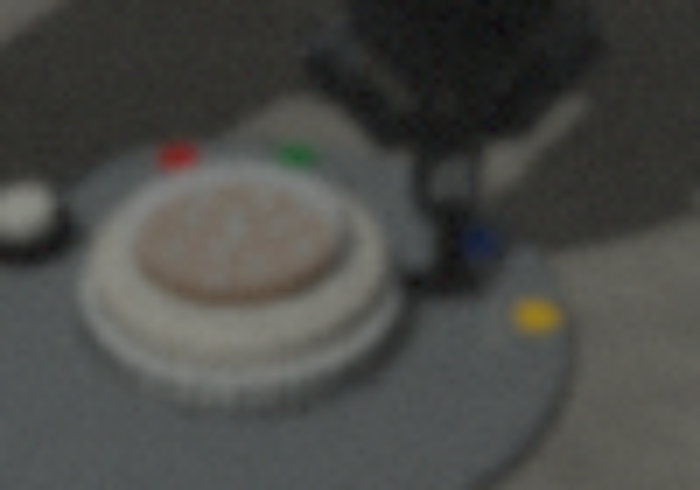

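{"name": "drive_tool", "arguments": {"twist": [[0,0,0],[0,0,0],[0,0,0],[0,0,0],[0,0,0]], "linear": [[0,-20,0],[0,0,-50],[0,0,-60],[0,40,-50],[0,40,-30]], "grip": [255,255,255,255,255]}}

```text
t: 8.62
eef_pos: [0.5976, -0.0634, 0.4066]
orientation: [-0.0, 0.981, -0.195, 0.002]
force: [0.3, -0.4, -0.4]
grip_width: -0.0002
```

{"name": "drive_tool", "arguments": {"twist": [[0,0,0],[0,0,0],[0,0,0],[0,0,0],[0,0,0]], "linear": [[-10,30,0],[0,0,0],[0,0,0],[0,0,0],[0,0,0]], "grip": [255,255,255,255,255]}}

```text
t: 9.25
eef_pos: [0.5768, -0.0871, 0.403]
orientation: [0.0, 0.981, -0.195, -0.0]
force: [-0.4, 0.0, 0.3]
grip_width: -0.0003
```

Run:
```python
from h import *
s,R,t=Tt(); print(s['t'],t)
i=cams.camera_info('wrist')
im=cams.read_camera('wrist'); cv2.imwrite('pics/w4.png',im[:,:,::-1]); np.savez('w4.npz',**i)
for k,(lo,hi) in COL.items():
    for c,q in blobs(im,lo,hi,(0,560,0,420),40): print(k,c,q,onz(c,i,.0136).round(4))
print(foot(im,i,250))
u,v=proj([.53+.088*np.cos(-.42),.0065+.088*np.sin(-.42),.063],i).astype(int); print(u,v)
cv2.imwrite('pics/w4p.png',cv2.resize(im[max(v-60,0):v+60,max(u-60,0):u+60,::-1],None,fx=5,fy=5,interpolation=cv2.INTER_NEAREST)); print(max(u-60,0),max(v-60,0))
```

```text
9.25 [ 0.57680274 -0.08714705  0.40304949]
yellow [326.39 130.02] [318, 122, 17, 17, 227] [ 0.6386 -0.0552  0.0136]
yellow [388.23 363.36] [376, 356, 24, 18, 146] [ 0.6092 -0.3849  0.0136]
green [245.32   1.57] [238, 0, 15, 5, 56] [0.609  0.0914 0.0136]
blue [313.87  75.15] [306, 66, 17, 19, 251] [0.6462 0.0018 0.0136]
(711, array([0.53026057, 0.00445058, 0.13542949]), array([0.52995629, 0.00449328]))
294 119
234 59
```

View pics/w4.png

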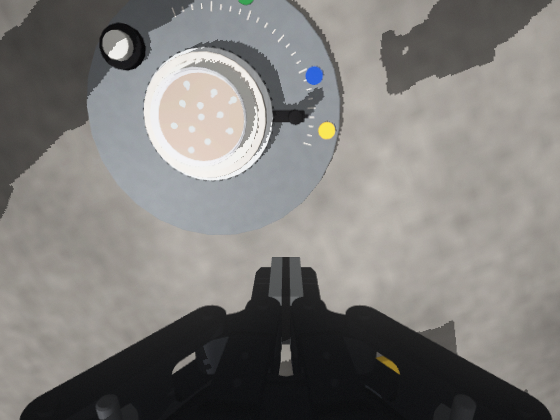

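View pics/w4p.png

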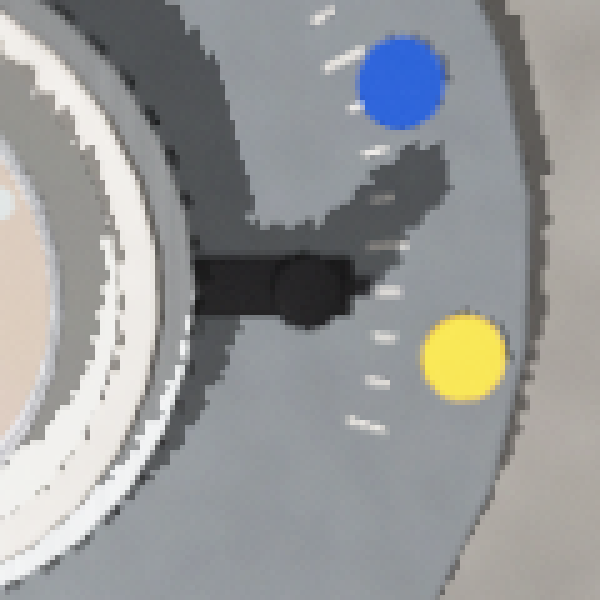

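Run:
```python
from h import *
i=dict(np.load('w4.npz')); f=lambda x,y,z: onz((234+x/5-.5+.1,59+y/5-.5+.1),i,z)[:2]
y=np.array([.6385,-.0551])
pin=f(308,291,.063); tip=f(368,285,.0235); b=f(205,286,.028)
for c in ([.53,.0065],[.530,.0045],[.529,.0078]):
    c=np.array(c); an=lambda p:(np.arctan2(*(p-c)[::-1]).round(4),np.hypot(*(p-c)).round(4))
    print('pin',an(pin),'tip',an(tip),'root',an(b),'yellow',an(y))
d=tip-b; print('armline ang',np.arctan2(d[1],d[0]))
```

```text
pin (np.float64(-0.3959), np.float64(0.0887)) tip (np.float64(-0.3946), np.float64(0.1023)) root (np.float64(-0.3964), np.float64(0.0686)) yellow (np.float64(-0.5164), np.float64(0.1248))
pin (np.float64(-0.3749), np.float64(0.0879)) tip (np.float64(-0.3764), np.float64(0.1015)) root (np.float64(-0.3692), np.float64(0.0679)) yellow (np.float64(-0.5023), np.float64(0.1238))
pin (np.float64(-0.4049), np.float64(0.0901)) tip (np.float64(-0.4025), np.float64(0.1037)) root (np.float64(-0.408), np.float64(0.07)) yellow (np.float64(-0.5214), np.float64(0.1263))
armline ang -0.39100293185780355
```

The pin, pointer tip and arm root all give a lever angle of −0.395, with centre (0.530, 0.0065). Yellow is at −0.516, so I push 0.12 rad further.

Run:
```python
from h import *
s,R,t=Tt(); a=-.395; r=np.array([np.cos(a),np.sin(a)]); cw=np.array([r[1],-r[0]]); g=np.array([.53,.0065])+.0893*r-.040*cw
print((R.T@np.append(g-t[:2],.2147-t[2])*1e3).round(1),np.arctan2(R[1,0],R[0,0]))
```

```text
[  10.3 -108.9  188.4] -0.3938525864191736
```

{"name": "drive_tool", "arguments": {"twist": [[0,0,0],[0,0,0],[0,0,0],[0,0,0],[0,0,0]], "linear": [[5,-54.5,0],[5,-54.5,0],[0,0,50],[0,0,55],[0,0,50]], "grip": [255,255,255,255,255]}}

```text
t: 9.93
eef_pos: [0.6274, 0.0091, 0.2464]
orientation: [0.0, 0.981, -0.196, -0.0]
force: [1.4, 0.4, 0.1]
grip_width: -0.0003
```

{"name": "drive_tool", "arguments": {"twist": [[0,0,0],[0,0,0],[0,0,0],[0,0,0],[0,0,0]], "linear": [[0,0,33],[0,0,0],[0,10,0],[0,0,0],[0,0,0]], "grip": [255,255,255,255,255]}}

```text
t: 10.55
eef_pos: [0.6241, -0.001, 0.217]
orientation: [-0.0, 0.981, -0.196, 0.001]
force: [-0.1, -0.9, -0.5]
grip_width: 0.0
```

Run:
```python
from h import *
s,R,t=Tt(); st(np.arctan2(R[1,0],R[0,0]))
a=-.5164; r=np.array([np.cos(a),np.sin(a)]); cw=np.array([r[1],-r[0]]); g=np.array([.53,.0065])+.0893*r-.01936*cw
print((R.T@np.append(g-t[:2],.2147-t[2])*1e3).round(1),np.arctan2(R[1,0],R[0,0])-a)
```

```text
t 10.55 tool [ 0.6241 -0.001   0.217 ] ang -0.3954 pos r,cw 0.08970834724217881 -0.02928441510124523 force r,cw 0.20727514544747505 0.8554304739112146 -0.4521318458893074
[ 1.3 20.8  2.3] 0.12095409839061111
```

{"name": "drive_tool", "arguments": {"twist": [[0,0,0.06],[0,0,0.06],[0,0,0],[0,0,0],[0,0,0]], "linear": [[0,10,1],[1,5.4,0],[1.3,2.6,0],[0,2.6,0],[0,0,0]], "grip": [255,255,255,255,255]}}

```text
t: 11.18
eef_pos: [0.6169, -0.0207, 0.2146]
orientation: [0.0, 0.967, -0.255, 0.0]
force: [1.2, 0.4, 0.6]
grip_width: -0.0001
```

{"name": "drive_tool", "arguments": {"twist": [[0,0,0],[0,0,0],[0,0,0],[0,0,0],[0,0,0]], "linear": [[0,0,0],[0,0,0],[0,0,0],[0,0,0],[0,0,0]], "grip": [255,255,255,255,255]}}

```text
t: 11.8
eef_pos: [0.6168, -0.0205, 0.2144]
orientation: [0.0, 0.967, -0.255, -0.0]
force: [0.4, -0.9, 1.0]
grip_width: -0.0002
```

Run:
```python
from h import *
st(-.5164)
```

```text
t 11.8 tool [ 0.6168 -0.0205  0.2144] ang -0.515 pos r,cw 0.08883036799797288 -0.019361453251342604 force r,cw 0.7908344504445682 0.6055030274450458 1.0290038124364629
```

Reached the planned pose. I'll back off, rise, and check with the wrist camera.

{"name": "drive_tool", "arguments": {"twist": [[0,0,0],[0,0,0],[0,0,0],[0,0,0],[0,0,0]], "linear": [[0,-20,0],[0,0,-50],[0,0,-60],[0,40,-50],[0,50,-30]], "grip": [255,255,255,255,255]}}

```text
t: 12.42
eef_pos: [0.5838, -0.0789, 0.4061]
orientation: [-0.0, 0.968, -0.253, 0.002]
force: [0.9, -0.7, 1.0]
grip_width: -0.0003
```

{"name": "drive_tool", "arguments": {"twist": [[0,0,0],[0,0,0],[0,0,0],[0,0,0],[0,0,0]], "linear": [[-5,10,0],[0,0,0],[0,0,0],[0,0,0],[0,0,0]], "grip": [255,255,255,255,255]}}

```text
t: 13.05
eef_pos: [0.574, -0.0859, 0.4027]
orientation: [0.0, 0.967, -0.254, -0.0]
force: [-0.2, 0.1, 0.3]
grip_width: -0.0006
```

Run:
```python
from h import *
s,R,t=Tt(); print(s['t'],t)
i=cams.camera_info('wrist')
im=cams.read_camera('wrist'); cv2.imwrite('pics/w5.png',im[:,:,::-1]); np.savez('w5.npz',**i)
for k,(lo,hi) in COL.items():
    for c,q in blobs(im,lo,hi,(0,560,0,420),40): print(k,c,q,onz(c,i,.0136).round(4))
u,v=proj([.53+.088*np.cos(-.5164),.0065+.088*np.sin(-.5164),.063],i).astype(int)
cv2.imwrite('pics/w5p.png',cv2.resize(im[max(v-60,0):v+60,max(u-60,0):u+60,::-1],None,fx=5,fy=5,interpolation=cv2.INTER_NEAREST)); print(max(u-60,0),max(v-60,0))
```

```text
13.05 [ 0.57400805 -0.08590942  0.40267078]
red [172.97   5.02] [164, 0, 19, 13, 191] [0.564  0.1208 0.0136]
yellow [323.1  125.03] [315, 117, 17, 17, 231] [ 0.6385 -0.0552  0.0136]
yellow [387.49 362.68] [376, 354, 24, 20, 160] [ 0.57   -0.3834  0.0136]
green [226.44   4.31] [217, 0, 19, 11, 167] [0.61   0.0945 0.0136]
blue [304.03  71.82] [296, 63, 17, 19, 255] [0.6462 0.0018 0.0136]
229 67
```

View pics/w5p.png

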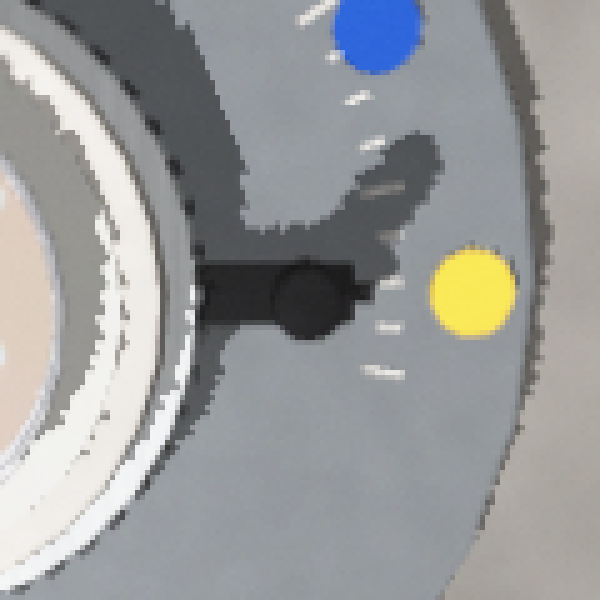

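View pics/w5.png

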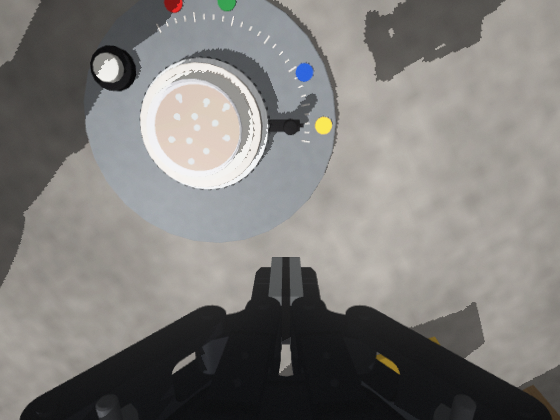

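The pointer line (crop row 292) passes through the yellow dot's centre (crop row 293), under 1 mm off. Next, locate the button.

Run:
```python
from h import *
for n,roi in (('w3',(190,240,30,82)),('w5',(88,138,42,95))):
    im=cv2.imread(f'pics/{n}.png')[:,:,::-1].copy(); i=dict(np.load(n+'.npz'))
    x0,x1,y0,y1=roi
    m=np.zeros(im.shape[:2],np.uint8); m[y0:y1,x0:x1]=(im[y0:y1,x0:x1].min(2)>125)*255
    # drop grey foot: keep component nearest centre
    nn,l,s,c=cv2.connectedComponentsWithStats(m)
    for j in range(1,nn):
        if s[j,4]>60:
            p=onz(c[j],i,.034); d=p[:2]-[.53,.0065]; print(n,c[j],s[j],p,np.hypot(*d),np.arctan2(d[1],d[0]))
    cv2.imwrite(f'pics/{n}b.png',cv2.resize(im[y0-10:y1+10,x0-10:x1+10,::-1],None,fx=5,fy=5,interpolation=cv2.INTER_NEAREST))
s,R,t=Tt();print(R.round(3))
```

```text
w3 [212.58957655  54.61074919] [200  40  26  30 614] [0.47789571 0.10228537 0.034     ] 0.10903987564268278 2.0689975642883702
w3 [207.50316456  76.37974684] [190  64  50  18 316] [0.47527862 0.08170084 0.034     ] 0.0930032051342868 2.1998522246526147
w5 [105.99653979  67.33391003] [ 93  53  26  29 578] [0.47830611 0.10160871 0.034     ] 0.10824936904971819 2.068654172297486
w5 [123.44978166  90.24017467] [100  79  38  16 229] [0.48044186 0.07540432 0.034     ] 0.08487528857315206 2.194312887510621
[[ 0.871 -0.492 -0.001]
 [-0.492 -0.871 -0.   ]
 [-0.001  0.001 -1.   ]]
```

View pics/w5b.png

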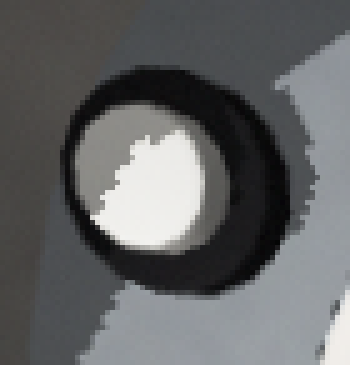

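{"name": "drive_tool", "arguments": {"twist": [[0,0,0],[0,0,0],[0,0,0],[0,0,0],[0,0,0]], "linear": [[-44,-29,0],[-44,-29,0],[-44,-29,0],[-44,-29.3,0],[0,0,40]], "grip": [255,255,255,255,255]}}

```text
t: 13.72
eef_pos: [0.4772, 0.1061, 0.3651]
orientation: [-0.003, 0.968, -0.251, 0.002]
force: [1.0, -0.9, -0.0]
grip_width: 0.0002
```

{"name": "drive_tool", "arguments": {"twist": [[0,0,0],[0,0,0],[0,0,0],[0,0,0],[0,0,0]], "linear": [[0,0,50],[0,0,50],[0,0,30],[0,0,0],[0,0,0]], "grip": [255,255,255,255,255]}}

```text
t: 14.35
eef_pos: [0.4784, 0.1011, 0.2345]
orientation: [-0.0, 0.967, -0.255, 0.001]
force: [-0.5, -0.9, 0.5]
grip_width: 0.0002
```

Run:
```python
from h import *
s,R,t=Tt(); print(s['t'],t,t[2]-.173,s['force'],(R.T@(np.array([.478,.1022,0])-t)*1e3)[:2],R[2])
im=cams.read_camera('wrist'); cv2.imwrite('pics/w6.png',im[:,:,::-1])
im=cams.read_camera('side'); cv2.imwrite('pics/s6.png',cv2.resize(im[130:290,170:380,::-1],None,fx=3.5,fy=3.5))
```

```text
14.35 [0.47839958 0.1011444  0.23451875] 0.06151874617326453 [-0.53882266 -0.90339907  0.53031893] [-1.12513471 -0.50461446] [ 1.09727196e-03 -9.25747394e-04 -9.99998969e-01]
```

View pics/w6.png

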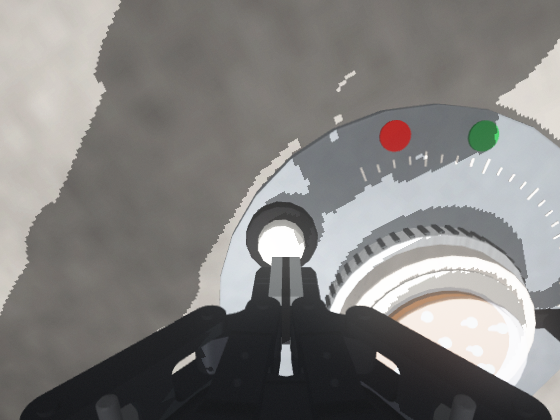

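View pics/s6.png

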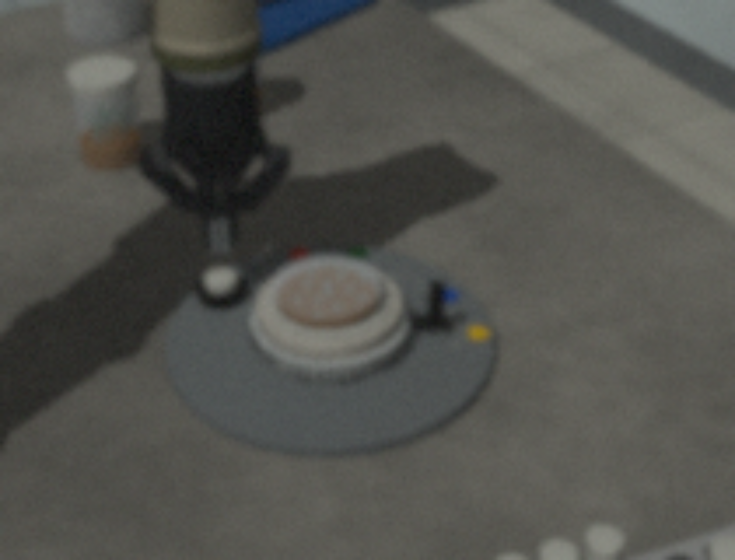

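Fingers are centred above the button (its centre is near (281,243), the fingers at x≈286). Pressing gradually.

{"name": "drive_tool", "arguments": {"twist": [[0,0,0],[0,0,0],[0,0,0],[0,0,0],[0,0,0]], "linear": [[-1,-0.5,23],[0,0,3],[0,0,3],[0,0,2],[0,0,0]], "grip": [255,255,255,255,255]}}

```text
t: 15.08
eef_pos: [0.4774, 0.1021, 0.2029]
orientation: [-0.0, 0.967, -0.255, 0.0]
force: [-1.3, 0.0, 4.4]
grip_width: -0.0001
```

{"name": "drive_tool", "arguments": {"twist": [[0,0,0],[0,0,0],[0,0,0],[0,0,0],[0,0,0]], "linear": [[0,0,1],[0,0,1],[0,0,0.8],[0,0,0],[0,0,0]], "grip": [255,255,255,255,255]}}

```text
t: 15.7
eef_pos: [0.4776, 0.102, 0.2012]
orientation: [-0.001, 0.967, -0.255, 0.0]
force: [-8.7, -1.7, 25.6]
grip_width: -0.0
```

Run:
```python
from h import *
s,R,t=Tt(); print(s['t'],t,t[2]-.173,s['force'])
im=cams.read_camera('wrist'); cv2.imwrite('pics/w7.png',im[180:300,180:380,::-1].repeat(3,0).repeat(3,1))
```

```text
15.7 [0.47757892 0.10195104 0.20116221] 0.02816221465810606 [-8.65665009 -1.68971775 25.57747211]
```

View pics/w7.png

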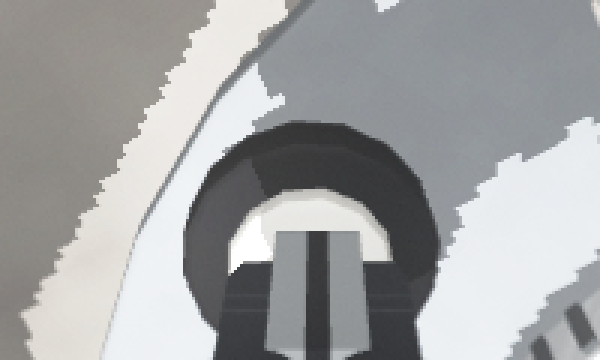

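Bottomed out: tip at 28.2 mm (button top 34 mm when up, so about 5.8 mm travel), 25 N. Releasing straight up and moving clear.

{"name": "drive_tool", "arguments": {"twist": [[0,0,0],[0,0,0],[0,0,0],[0,0,0],[0,0,0]], "linear": [[0,0,-5],[0,0,-15],[0,0,-50],[0,0,-60],[0,0,-50]], "grip": [255,255,255,255,255]}}

```text
t: 16.38
eef_pos: [0.477, 0.1015, 0.3822]
orientation: [-0.0, 0.967, -0.255, 0.001]
force: [0.4, 0.7, -1.0]
grip_width: -0.0002
```

{"name": "drive_tool", "arguments": {"twist": [[0,0,0],[0,0,0],[0,0,0],[0,0,0],[0,0,0]], "linear": [[44,29,-20],[44,29,0],[44,29,0],[44,29,0],[0,0,0]], "grip": [255,255,255,255,255]}}

```text
t: 17.0
eef_pos: [0.5731, -0.0907, 0.3997]
orientation: [0.002, 0.966, -0.259, 0.0]
force: [-0.1, -0.2, -0.0]
grip_width: 0.0003
```

{"name": "drive_tool", "arguments": {"twist": [[0,0,0],[0,0,0],[0,0,0],[0,0,0],[0,0,0]], "linear": [[0,0,0],[0,0,0],[0,0,0],[0,0,0],[0,0,0]], "grip": [255,255,255,255,255]}}

```text
t: 17.62
eef_pos: [0.5731, -0.0852, 0.3996]
orientation: [-0.0, 0.967, -0.254, 0.0]
force: [-0.4, -1.0, 0.5]
grip_width: -0.0001
```

Run:
```python
from h import *
s,R,t=Tt(); print(s['t'],t,s['force'])
i=cams.camera_info('wrist')
im=cams.read_camera('wrist'); cv2.imwrite('pics/w8.png',im[:,:,::-1])
c=blobs(im,*COL['yellow'],(0,560,0,250),40)[0][0]; print(c,onz(c,i,.0136))
u,v=(c-[30,0]).astype(int); x0,y0=u-60,max(v-60,0); cv2.imwrite('pics/w8p.png',cv2.resize(im[y0:v+60,x0:u+60,::-1],None,fx=5,fy=5,interpolation=cv2.INTER_NEAREST)); print(x0,y0)
b=im[35:100,80:145].copy(); 
m=(b.min(2)>125).astype(np.uint8); n,l,q,cc=cv2.connectedComponentsWithStats(m); print([ (cc[j]+[80,35],q[j,2:]) for j in range(1,n) if q[j,4]>60])
im=cams.read_camera('top'); cv2.imwrite('pics/t8.png',im[:,:,::-1])
```

```text
17.625 [ 0.57310028 -0.08524639  0.39959997] [-0.36850922 -1.02006345  0.53648631]
[324.1 125.7] [ 0.63844923 -0.05520186  0.0136    ]
234 65
[(array([128.97755102,  78.28469388]), array([ 53,  65, 980], dtype=int32)), (array([105.01655629,  67.5281457 ]), array([ 26,  30, 604], dtype=int32))]
```

View pics/w8p.png

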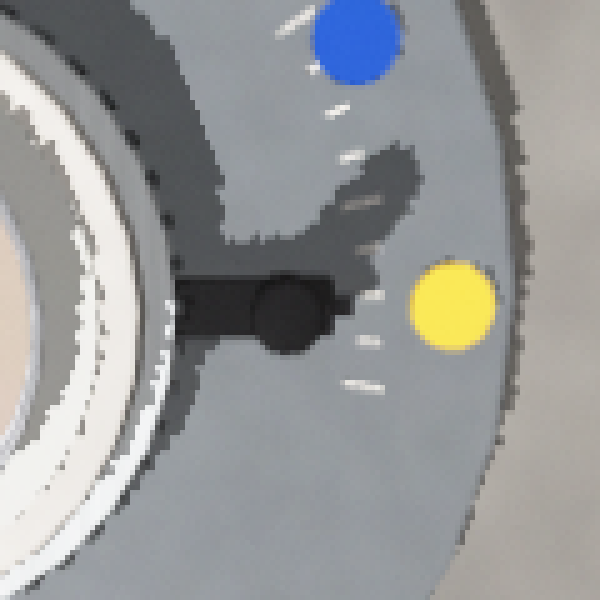

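View pics/w8.png

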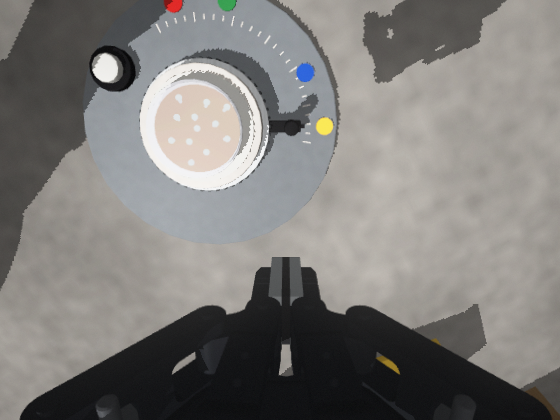

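View pics/t8.png

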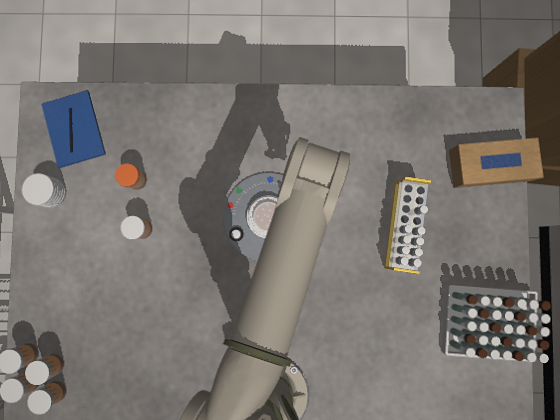

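The pointer still points at the middle of yellow (line at crop row 306, dot at 306). The button is up (same position and size as before the press). The dish, jars and rack have not moved, and the arm is clear.

```bash
python3 -c "
from bench import job
print(job.sign_off())"
```

```text
the job is handed in; nothing more can be done
None
```

I pushed the iris lever clockwise with the side of the closed fingers until its pointer was on the yellow dot. I then pressed the lamp button to its stop, let it go and handed the job in at about 18 s.

- **Pointer:** in the last wrist picture its line runs through the yellow dot's centre to within about 1 mm by eye. It had not moved since the check before the button press.
- **Button:** the fingertips reached 28.2 mm, about 5.8 mm of travel, with 25 N at the stop. In the last picture the button is up, at nearly the same position and size as before the press.
- **Everything else:** the dish, jars and rack look unmoved in the last pictures, judged by eye and not measured. The arm ended clear, with the fingertips about 0.23 m above the table.

One disagreement: the top and wrist cameras placed the dots about 3 to 4 mm apart in y. I used the wrist camera throughout, because there the pin's radius and the pointer, pin and arm angles agreed with each other.

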